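# Turn round the module that is plugged in backwards

### The job

On the amplifier chassis one of the three plug-in modules has been put in backwards: its red end is at the black end of its socket. Pull it straight out by its black tab, turn it end for end and put it fully home, upright, in the same socket, with its red end at the socket's red end; do not let it drop in, and leave the two neighbouring modules plugged in where they are.

Things in the scene. Friction and masses are not known exactly. Their poses are not given: they have to be found in the camera images.
- module: The backward module, in any socket, standing on the deck, no latch. Upright body 24 mm thick (x), 80 long (y), 55 tall, white, last 22 mm at +y red; centred black tab on top, 14 thick (x), 36 long (y), 55 to 89 mm above the underside. 0.1 to 0.2 kg. Origin: centre of its underside, z up; its y points opposite to the chassis y at the start.
- chassis: Fixed aluminium chassis 260 (x) by 240 mm (y), deck 40 mm high; origin: centre of underside. Black sockets at x = -75, 0, 75, y = -50 mm: pockets 29 (x) by 86 mm (y) inside, deck as floor, walls 22 mm tall plus lips flaring 8 mm outwards to 34 mm. End wall at +y is red; a right module's axes are parallel to the chassis'. Parts up to 90 mm above the bench along the +y edge.
- neighbour_1: One of the two neighbouring plug-in modules, the same in shape and colours as module, plugged in the right way round (red end at the red end of its socket). Origin: centre of its underside.
- neighbour_2: One of the two neighbouring plug-in modules, the same in shape and colours as module, plugged in the right way round (red end at the red end of its socket). Origin: centre of its underside.
There are look-alikes about, which are no part of the job. What is shaped like the module but blue is not meant.

How it is judged:
On the way:
1. the backward module is withdrawn clear of its socket: its underside at least 40 mm above the deck (z of module in the frame of chassis above 0.08 m), for 0.1 s.
At the end, for the whole second after the job is handed in: The module is back in its own socket: within 12 mm of where it began, underside within 6 mm of the deck, upright within 10 degrees, in line within 11 degrees, red end at the red end, released and at rest; neighbours within 15 mm of their places (distance of module from where it was at the start of the episode below 0.012 m and z of module in the frame of chassis below 0.046 m and y of chassis in the frame of module above 0.03 m and angle between module's own z axis and vertical below 0.17 rad and angle between the y axis of module and the y axis of chassis, either way round below 0.2 rad and linear speed of module below 0.02 m/s and contact force between module and the fingers below 0.1 N and distance of each of neighbour_1, neighbour_2 from where it was at the start of the episode below 0.015 m); the robot touches nothing.
It fails at once if the module is dropped (falls freely faster than 0.6 m/s, as from about 18 mm or more) (contact force between module and the fingers below 0.05 N and linear speed of module above 0.6 m/s).
It fails at once if a neighbouring module is pulled up or knocked more than 15 mm from its place (distance of any of neighbour_1, neighbour_2 from where it was at the start of the episode above 0.015 m).
It also fails if it takes over 40 s, if anything falls off the work surface, if the arm or the gripper's body presses on something with over 40 N, if the wrist force passes 120 N, or if a joint passes its speed limit or range.

### The arm

A 6-joint arm with a two-finger parallel gripper is mounted at the origin on the work surface. World frame = base frame: x ahead of the robot, y to its left, z up, the work surface at z = 0. Lengths are in m, angles in rad, forces in N, time in s.
With the tool pointing down it reaches from about 0.325 to 0.875 m from the base axis. Payload 4.4 kg.
Tool frame: the origin (TCP) lies at the very end of the fingers, on their centre line; the grasp point (between the pads) lies 19 mm behind it; z points along the fingers, y is the direction in which the jaws open and shut (so a half turn about z gives the same grasp; the last joint's range is limited). The gripper opens to 85 mm and grips with 20 to 120 N. Pads are 22 mm wide; open, the fingers measure 114 mm over their backs; the gripper's body (76 mm by 85 mm) begins 54 mm behind the grasp point. The pads swing forward as they close: fully open they stand 13 mm farther back than shut.
Start: joints at [-1.401, 0.207, 1.542, -0, 1.393, -0.15], TCP at [0.181, -0.546, 0.231] pointing down, gripper open.
Joint ranges: [-2.73, 2.73], [-0.86, 2.22], [0.23, 2.46], [-1.11, 4.25], [0.08, 2.63], [-2.82, 2.82]. Speed limits (rad/s): [2.79, 2.79, 3.14, 3.14, 3.14, 3.14].

### API

Orientations are given as a rotation vector (axis times angle).
In Python, from bench import robot gives the robot as it stands.
- The arm moves only by the tool servo_tool, never from a script. Its argument "increments" is a list of rows, each a list of 7 numbers: the closure, from -1 (fully open) to 1 (shut), then the shift along the world's x, y, z in m, then the turn, a rotation vector about the world's x, y, z in rad. A call has 1 to 20 rows; each row is the pose to reach, as a shift and turn from the pose commanded when the call began; what a row does not reach only later rows make up. A row lasts 1/12 s, in which the tool goes at most 41.7 mm and 7.16 degrees, less where a joint would pass 70% of its speed; a pose out of reach is approached as far as the arm can. A call with a gripper value outside its range is refused whole. The fingers move at their own pace and stop on an object; "force" is the grip in N (left out, the last holds). Time passes only in rows, so rows that repeat a pose let the fingers close. It gives the time, the measured TCP pose, the force and the opening at its end, in the units of the state.
- robot.sense(): the state, without advancing time (a new reading comes with each control period).
- robot.snapshot(name): name is "scene" or "top" or "wrist"; returns the picture (420x560x3 uint8, red, green, blue); there is no depth.
- robot.get_calibration(name): a dict with "camera_matrix" (3x3 intrinsics, pixels), "k1" (the pictures are not rectified: a ray, as slopes to the right and down, at radius r is drawn at 1 + k1 r^2 times it, then the intrinsics apply), "origin" and "orientation" of the camera in the world. Camera axes: x right, y down, z forward; pixel columns grow to the right and rows downward; lengths in m; the calibration is good to about 2 mm. A picture is of the moment at which its call begins: read the wrist's pose just before it. get_calibration takes no time and is no camera call; for the wrist camera it gives the pose at the moment of the call.
- robot.finish_job(): hands the job in, once; it reports no verdict.
Trained networks look in the newest picture that a camera, given by its name, has taken for a name from the list of things; names that differ only in an ending like _2 or _b are one class to them, and where a whole thing is asked for, a point or a joint stands for the part that bears it (a point fixed in the world has none). Each returns a list of dicts, best first, with "conf" (0 to 1); they miss things now and then, are a little off and sometimes report something else, mostly with a low value. They report only what shows in the picture. A call takes as long as a camera call. They do not tell look-alikes from the thing itself.
- robot.outline_of(target, camera): "region" (420x560 bool, what is visible of it) and "box" ([left, top, right, bottom] in pixels, round what is visible of it).
The state is a dict: "clock": time; "joint_positions": joint angles; "qvel": joint speeds; "tau": joint torques, N m; "position": TCP position; "eef_rot": TCP orientation; "ft_force": force on the tool from outside, world axes, zero at the start; "torque": the same for the moment, N m; "gripper_width": finger opening in m.
Only numpy, scipy, OpenCV 4.12 (cv2) and the standard library are available. Lean on these libraries where they do the work, as an engineer would, in place of code of your own. Each camera call takes 0.05 s, during which the arm holds its last target.

## Working session

There is one attempt and no reset: what is moved stays moved. The work goes in short steps, Python scripts to look and compute and a tool call to move; the robot and the scene stay as the last step left them, time stands still between calls to the robot, and variables do not carry over. Pictures are saved under pics/ and viewed, and the job is handed in when it is done.

Besides the shell and the picture viewer there is one more tool, called after ">>>" as name(argument=value, ...) on one line, values as JSON. servo_tool: Moves the arm, as the interface text tells. Its arguments: {"type":"object","properties":{"increments":{"type":"array","items":{"type":"array","items":{"type":"number"}}},"force":{"type":"number"}},"required":["increments"]}

```bash
mkdir -p pics; ls; python3 - <<'E'
from bench import robot
import cv2
s=robot.sense(); print({k:(v if not hasattr(v,'round') else v) for k,v in s.items()})
for n in ["scene","top"]:
    im=robot.snapshot(n); cv2.imwrite(f"pics/{n}0.png",im[:,:,::-1])
    c=robot.get_calibration(n); print(n,c)
    for t in ["module","chassis"]:
        for d in robot.outline_of(t,n): print(n,t,round(d["conf"],2),d["box"])
E
```

```text
pics
{'clock': 0.0, 'joint_positions': array([-1.40148363e+00,  2.07415204e-01,  1.54300239e+00,  1.04226990e-05,
        1.39347688e+00, -1.50532898e-01]), 'qvel': array([ 3.82272789e-06,  9.47508771e-04, -5.23629831e-04,  4.64207819e-04,
        1.00560980e-03, -1.05392935e-03]), 'tau': array([-1.89249513e-04, -3.83027208e+01, -2.91602272e+01, -2.39944638e-04,
        1.04117460e-02, -1.14709573e-05]), 'position': array([ 0.18063453, -0.54507822,  0.23010551]), 'eef_rot': array([-3.09923263e+00, -4.99904056e-01,  1.78262293e-05]), 'ft_force': array([ 0.67909541, -0.40883144,  0.24829062]), 'torque': array([0.00295158, 0.0080452 , 0.01859768]), 'gripper_width': 0.08529924054059627}
scene {'camera_matrix': array([[470.87755198,   0.        , 277.1285011 ],
       [  0.        , 470.87755198, 210.4762708 ],
       [  0.        ,   0.        ,   1.        ]]), 'k1': -0.1299410395684695, 'origin': array([ 0.89825729, -0.30092691,  0.68469743]), 'orientation': array([-2.38657322, -0.77091015,  0.2722081 ])}
scene module 0.74 [268.3, 116.6, 304.1, 158.3]
scene module 0.72 [316.6, 223.9, 361.9, 277.6]
scene chassis 0.74 [109.9, 128.7, 303.6, 308.8]
top {'camera_matrix': array([[397.90229353,   0.        , 279.74404956],
       [  0.        , 397.90229353, 211.69978494],
       [  0.        ,   0.        ,   1.        ]]), 'k1': 0.03466808761238546, 'origin': array([0.48512317, 0.07761703, 0.68276584]), 'orientation': array([-2.11165469,  2.13144997, -0.20030873])}
top module 0.91 [254.9, 115.3, 281.1, 173.3]
top module 0.87 [152.7, 247.4, 188.7, 299.3]
top module 0.69 [246.8, 220.6, 268.9, 275.7]
top chassis 0.97 [222.9, 195.5, 398.6, 368.5]
```

View pics/scene0.png

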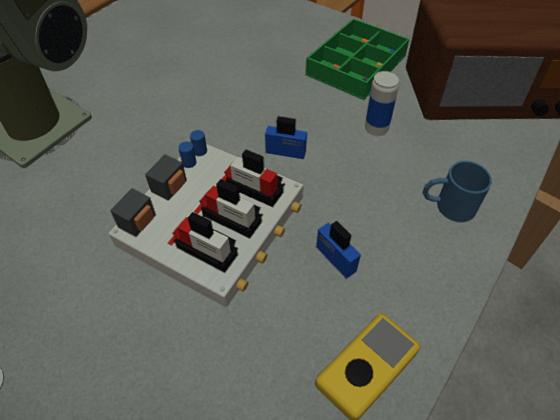

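View pics/top0.png

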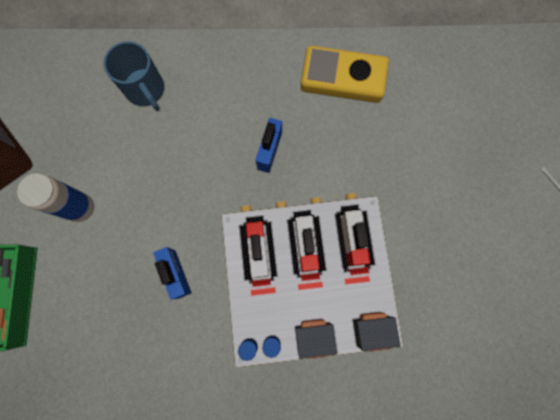

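The top view shows the backward module as the leftmost one at (257,248), with its red end at the top and away from the red bar at (262,291). The other two have red at the bottom, by their red bars. Next I'll measure the chassis pose and the tab.

```bash
cat > h.py <<'E'
import numpy as np, cv2
from scipy.spatial.transform import Rotation as R
from bench import robot
def dist(c): return np.array([c["k1"],0,0,0,0.])
def px2plane(c,uv,z):
    uv=np.array(uv,float).reshape(-1,1,2)
    n=cv2.undistortPoints(uv,c["camera_matrix"],dist(c)).reshape(-1,2)
    d=R.from_rotvec(c["orientation"]).apply(np.c_[n,np.ones(len(n))])
    o=np.array(c["origin"]); t=(z-o[2])/d[:,2]
    return o+t[:,None]*d
def proj(c,P):
    Rm=R.from_rotvec(c["orientation"]).as_matrix().T
    return cv2.projectPoints(np.array(P,float).reshape(-1,3),cv2.Rodrigues(Rm)[0],-Rm@np.array(c["origin"]),c["camera_matrix"],dist(c))[0].reshape(-1,2)
E
python3 - <<'E'
from h import *
im=cv2.imread("pics/top0.png"); cv2.imwrite("pics/topc.png",cv2.resize(im[185:375,210:410],None,fx=3.1,fy=3.1,interpolation=cv2.INTER_CUBIC))
c=robot.get_calibration("top"); 
robot.snapshot("top")
m=robot.outline_of("chassis","top")[0]["region"].astype(np.uint8)
r=cv2.minAreaRect(max(cv2.findContours(m,0,1)[0],key=len)); print(r)
cor=cv2.boxPoints(r);P=px2plane(c,cor,0.04);print(cor,P.round(4))
# fit deck pose by hand corners
E
```

```text
((309.2065734863281, 277.5425109863281), (160.67955017089844, 170.17922973632812), 83.19094848632812)
[[215.19196 207.85767]
 [384.1709  187.68109]
 [403.2212  347.22736]
 [234.24225 367.40393]] [[ 0.6158  0.184   0.04  ]
 [ 0.6472 -0.0959  0.04  ]
 [ 0.395  -0.1096  0.04  ]
 [ 0.3676  0.1492  0.04  ]]
```

View pics/topc.png

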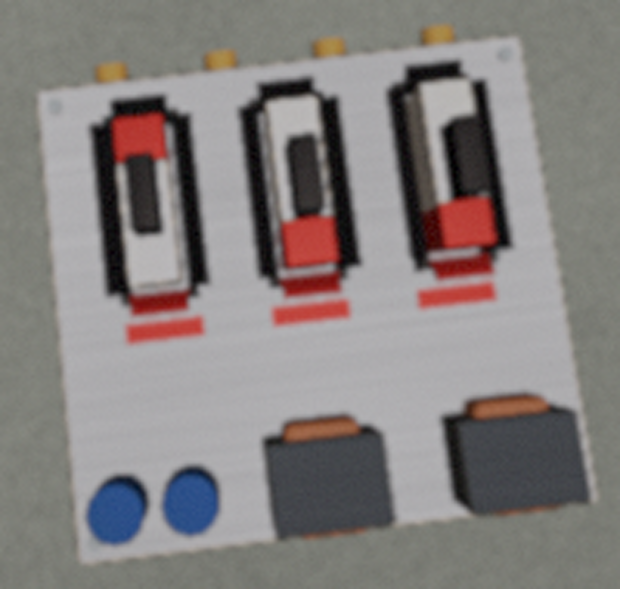

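```bash
python3 - <<'E'
from h import *
from scipy.optimize import least_squares
c=robot.get_calibration("top"); cs=robot.get_calibration("scene")
f=lambda a:np.array(a,float)/3.1+[210,185]-0.34
cor=f([(40,92),(517,38),(597,500),(82,562)])
L=np.array([(130,-120,40),(-130,-120,40),(-130,120,40),(130,120,40)])/1e3
T=np.array([(82,-68,129),(68,-68,129),(68,-32,129),(82,-32,129)])/1e3
tab=f([(127,157),(153,153),(160,231),(133,235)])
Pw=lambda p,X:X@np.array([[np.cos(p[2]),-np.sin(p[2]),0],[np.sin(p[2]),np.cos(p[2]),0],[0,0,1]]).T+[p[0],p[1],0]
s=least_squares(lambda p:(proj(c,Pw(p,L))-cor).ravel(),[.5,.03,1.6]);p=s.x
print("chassis",p,s.fun.reshape(-1,2).round(2).tolist())
print("corners plane",px2plane(c,cor,.04).round(4).tolist())
print("pred tab",proj(c,Pw(p,T)).round(1).tolist(),"obs",tab.round(1).tolist())
t=px2plane(c,tab,.129); print("tab world",t.round(4).tolist(),t.mean(0))
e=t[2]+t[3]-t[0]-t[1]; print("tab yaw(chassis +y dir)",np.degrees(np.arctan2(e[1],e[0])), "chassis y dir",np.degrees(p[2])+90)
print("pred module pos",Pw(p,np.array([[.075,-.05,.04]])))
for n,cc in(("top",c),("scene",cs)):
    im=cv2.imread(f"pics/{n}0.png")
    for X,col in((L,(0,255,0)),(T,(255,0,255))):
        cv2.polylines(im,[(proj(cc,Pw(p,X))*16).round().astype(int)],True,col,1,cv2.LINE_AA,4)
    b=(slice(185,375),slice(210,410)) if n=="top" else (slice(120,310),slice(105,305))
    cv2.imwrite(f"pics/{n}_ov.png",cv2.resize(im[b],None,fx=3,fy=3,interpolation=cv2.INTER_CUBIC))
a=[cv2.imread(f"pics/{n}_ov.png") for n in("top","scene")]
cv2.imwrite("pics/ov.png",cv2.resize(np.hstack(a),(800,380)))
E
```

```text
chassis [0.50112652 0.03189708 1.67796679] [[-1.39, -1.03], [1.3, -1.6], [1.36, 0.79], [-1.27, 1.25]]
corners plane [[0.6048, 0.1717, 0.04], [0.6317, -0.0822, 0.04], [0.3969, -0.1082, 0.04], [0.3697, 0.1464, 0.04]]
pred tab [[249.3, 233.9], [259.2, 232.7], [262.0, 258.4], [251.9, 259.5]] obs [[250.6, 235.3], [259.0, 234.0], [261.3, 259.2], [252.6, 260.5]]
tab world [[0.558, 0.1188, 0.129], [0.5597, 0.1071, 0.129], [0.5246, 0.1039, 0.129], [0.5229, 0.116, 0.129]] [0.54127612 0.11144554 0.129     ]
tab yaw(chassis +y dir) -175.10076146695528 chassis y dir 186.14041541015214
pred module pos [[0.54281725 0.11181505 0.04      ]]
```

View pics/ov.png

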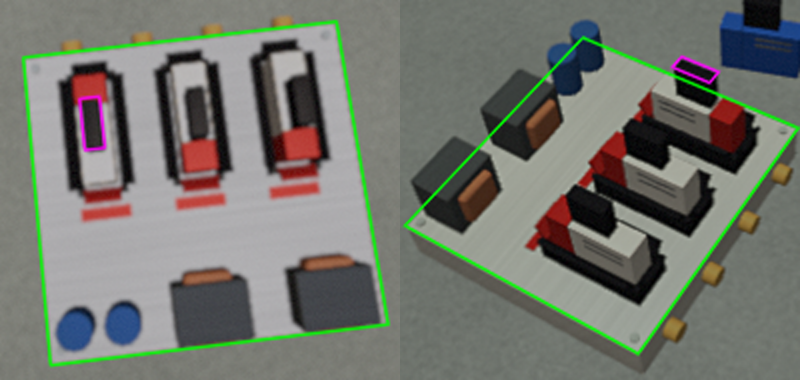

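```bash
python3 - <<'E'
from h import *
im=cv2.imread("pics/scene0.png")
cv2.imwrite("pics/sc.png",cv2.resize(im[120:310,105:310],None,fx=3.1,fy=3.1,interpolation=cv2.INTER_CUBIC))
im=cv2.imread("pics/scene_ov.png");cv2.imwrite("pics/sov.png",im)
im=cv2.imread("pics/top_ov.png");cv2.imwrite("pics/tov.png",im)
E
```

```text
(no output)
```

View pics/sc.png

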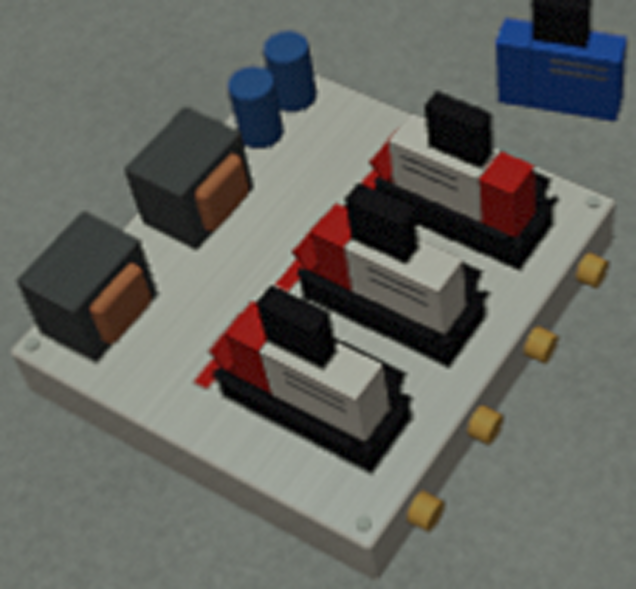

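View pics/sov.png

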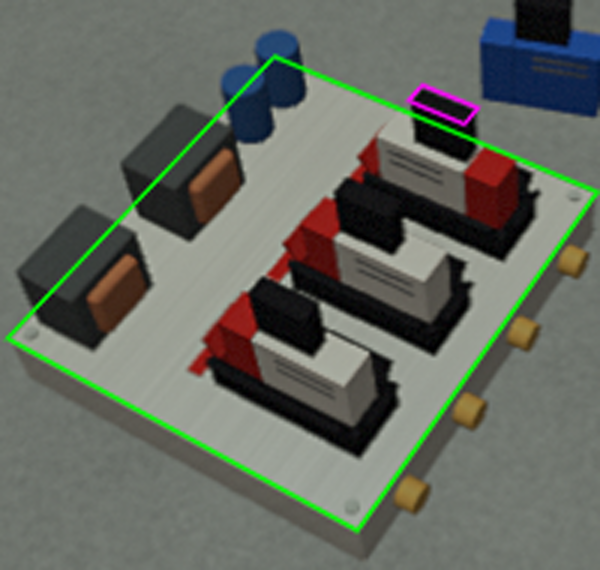

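View pics/tov.png

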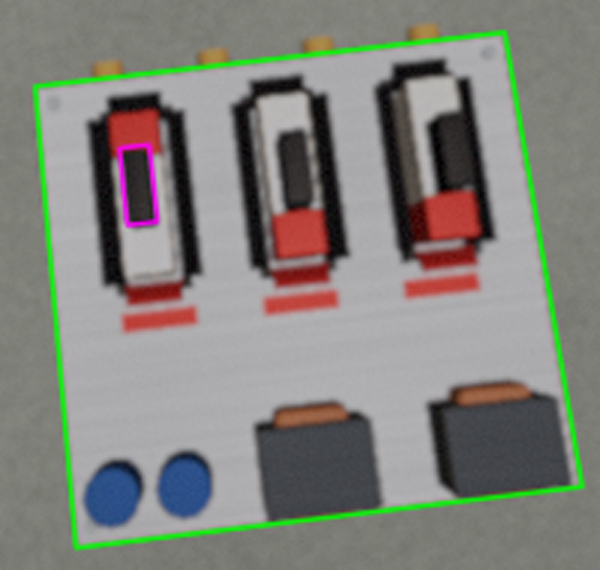

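Both overlays agree to about 2–3 px. The module is near (0.542, 0.1115), and the chassis y axis points along about 186°. I'll move above it with a slightly narrowed gripper and look with the wrist camera.

>>> servo_tool(increments=[[-1, 0.009, 0.016, 0.001, 0, 0, -0.005], [-1, 0.027, 0.049, 0.003, 0, 0, -0.016], [-1, 0.045, 0.082, 0.005, 0, 0, -0.027], [-1, 0.063, 0.115, 0.01, 0, 0, -0.037], [-1, 0.081, 0.148, 0.01, 0, 0, -0.048], [-1, 0.099, 0.181, 0.01, 0, 0, -0.059], [-0.6, 0.117, 0.214, 0.02, 0, 0, -0.07], [-0.5, 0.135, 0.247, 0.02, 0, 0, -0.08], [-0.4, 0.153, 0.28, 0.02, 0, 0, -0.09], [-0.3, 0.171, 0.313, 0.02, 0, 0, -0.1], [-0.3, 0.19, 0.346, 0.02, 0, 0, -0.11], [-0.3, 0.208, 0.379, 0.02, 0, 0, -0.12], [-0.3, 0.226, 0.412, 0.02, 0, 0, -0.13], [-0.3, 0.245, 0.445, 0.02, 0, 0, -0.14], [-0.3, 0.263, 0.478, 0.02, 0, 0, -0.15], [-0.3, 0.281, 0.511, 0.02, 0, 0, -0.16], [-0.3, 0.299, 0.545, 0.02, 0, 0, -0.17], [-0.3, 0.317, 0.578, 0.02, 0, 0, -0.18], [-0.3, 0.335, 0.61, 0.02, 0, 0, -0.2], [-0.3, 0.345, 0.63, 0.02, 0, 0, -0.21]], force=40)

```text
clock: 2.07
position: [0.527, 0.0874, 0.2514]
eef_rot: [-3.136, -0.175, -0.002]
ft_force: [-0.9, -0.3, 0.0]
gripper_width: 0.0556
```

>>> servo_tool(increments=[[-0.3, 0.008, 0.014, 0, 0, 0, 0], [-0.3, 0.016, 0.027, 0, 0, 0, 0], [-0.3, 0.016, 0.027, 0, 0, 0, 0], [-0.3, 0.016, 0.027, 0, 0, 0, 0]])

```text
clock: 2.4
position: [0.5418, 0.1113, 0.2511]
eef_rot: [3.136, 0.174, -0.001]
ft_force: [-0.1, -0.2, -0.7]
gripper_width: 0.0553
```

```bash
python3 - <<'E'
from h import *
s=robot.sense();print(s["position"],s["eef_rot"],s["joint_positions"],s["gripper_width"])
c=robot.get_calibration("wrist");print(c)
im=robot.snapshot("wrist")[:,:,::-1].copy(); cv2.imwrite("pics/w1.png",im)
p=[0.50112652,0.03189708,1.67796679]
Pw=lambda p,X:X@np.array([[np.cos(p[2]),-np.sin(p[2]),0],[np.sin(p[2]),np.cos(p[2]),0],[0,0,1]]).T+[p[0],p[1],0]
L=np.array([(130,-120,40),(-130,-120,40),(-130,120,40),(130,120,40)])/1e3
T=np.array([(82,-68,129),(68,-68,129),(68,-32,129),(82,-32,129)])/1e3
B=np.array([(87,-90,95),(63,-90,95),(63,-10,95),(87,-10,95)])/1e3
for X,col in((L,(0,255,0)),(T,(255,0,255)),(B,(255,255,0))):
    print(proj(c,Pw(p,X)).round(1).tolist())
    cv2.polylines(im,[(proj(c,Pw(p,X))).round().astype(int)],True,col,1,cv2.LINE_AA)
cv2.imwrite("pics/w1o.png",im)
E
```

```text
[0.54179077 0.11130079 0.25107887] [ 3.13628948e+00  1.73821700e-01 -9.44582667e-04] [ 4.64136001e-02  1.45514689e-01  1.57134596e+00 -5.00542186e-04
  1.42532905e+00  1.50655047e+00] 0.05533679684095402
{'camera_matrix': array([[317.57861455,   0.        , 281.68211842],
       [  0.        , 317.57861455, 212.30349988],
       [  0.        ,   0.        ,   1.        ]]), 'k1': 0.017027605669637787, 'origin': array([0.6244376 , 0.12141635, 0.39465495]), 'orientation': array([ 2.14644528, -1.918759  , -0.32170442])}
[[231.4, 115.0], [476.3, 115.6], [438.8, 307.6], [240.0, 306.3]]
[[274.7, 182.5], [291.0, 182.6], [290.4, 222.0], [274.8, 221.9]]
[[270.1, 151.0], [295.7, 151.1], [294.2, 230.4], [270.7, 230.3]]
```

View pics/w1o.png

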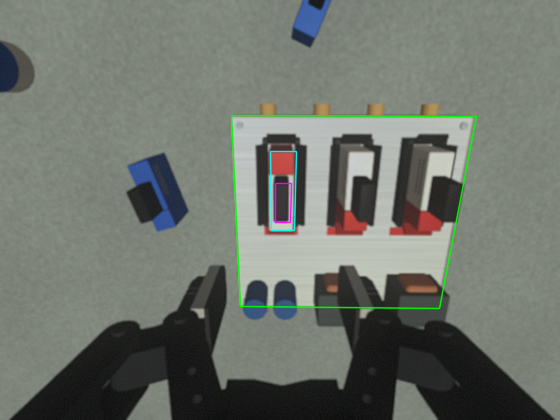

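```bash
python3 - <<'E'
import cv2
for n in("w1","w1o"):
    im=cv2.imread(f"pics/{n}.png")[125:245,240:320]; cv2.imwrite(f"pics/{n}z.png",cv2.resize(im,None,fx=5,fy=5,interpolation=cv2.INTER_CUBIC))
cv2.imwrite("pics/w1zz.png",cv2.hconcat([cv2.imread("pics/w1z.png"),cv2.imread("pics/w1oz.png")]))
E
```

```text
(no output)
```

View pics/w1zz.png

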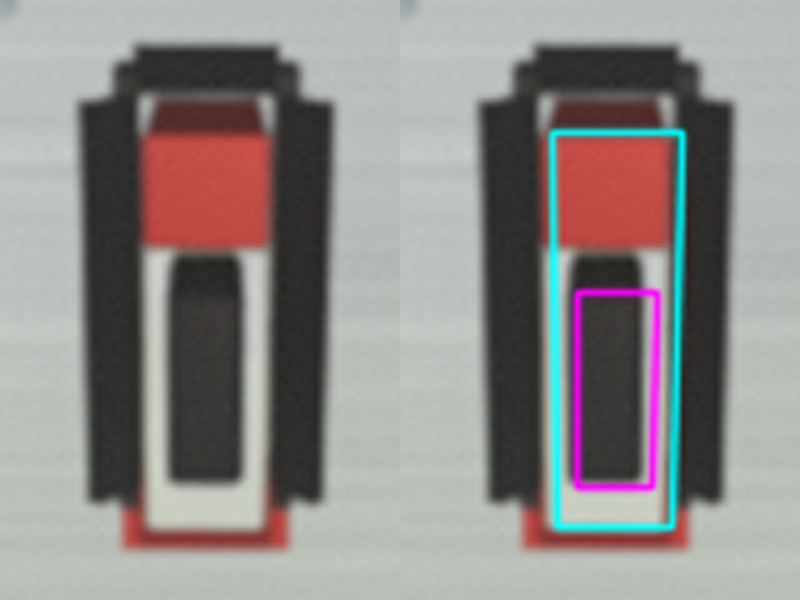

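The wrist view shows the tab top at about (281, 202), centred between the fingers. It puts the tab about 2 mm further to +y than the top camera does. I'll use y = 0.1125 and descend.

>>> servo_tool(increments=[[-0.3, 0, 0.001, -0.015, 0, 0, 0], [-0.3, 0, 0.001, -0.035, 0, 0, 0], [-0.3, 0, 0.001, -0.055, 0, 0, 0], [-0.3, 0, 0.001, -0.075, 0, 0, 0], [-0.3, 0, 0.001, -0.09, 0, 0, 0], [-0.3, 0, 0.001, -0.105, 0, 0, 0], [-0.3, 0, 0.001, -0.12, 0, 0, 0], [-0.3, 0, 0.001, -0.13, 0, 0, 0], [-0.3, 0, 0.001, -0.14, 0, 0, 0], [-0.3, 0, 0.001, -0.147, 0, 0, 0], [-0.3, 0, 0.001, -0.151, 0, 0, 0], [-0.3, 0, 0.001, -0.151, 0, 0, 0], [-0.3, 0, 0.001, -0.151, 0, 0, 0]])

```text
clock: 3.53
position: [0.5421, 0.1121, 0.1006]
eef_rot: [3.137, 0.172, 0.001]
ft_force: [1.4, -0.4, 0.5]
gripper_width: 0.0553
```

```bash
python3 - <<'E'
from h import *
s=robot.sense();print(s["position"],s["eef_rot"],s["ft_force"])
a=[robot.snapshot(n)[:,:,::-1] for n in("wrist","scene")]
cv2.imwrite("pics/d1.png",np.hstack([cv2.resize(a[0],(400,300)),cv2.resize(a[1][110:300,140:340],(400,380))[:300]]))
E
```

```text
[0.54206377 0.11210264 0.10062388] [3.13683965e+00 1.72327558e-01 9.20776166e-04] [ 1.3771502  -0.39478936  0.54806634]
```

View pics/d1.png

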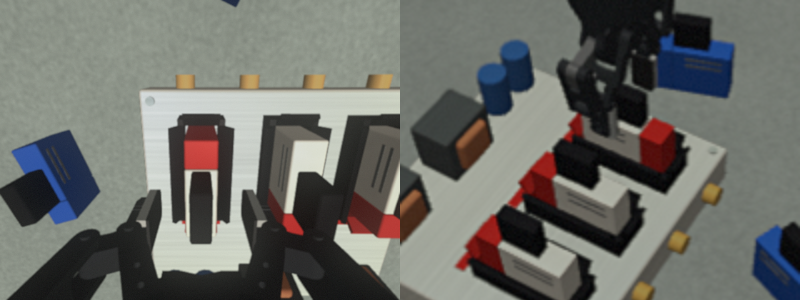

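The fingers straddle the tab (left panel, tab at about (201,205)), and the neighbour tabs are clear. Closing now.

>>> servo_tool(increments=[[0, 0, 0, 0, 0, 0, 0], [0.2, 0, 0, 0, 0, 0, 0], [0.4, 0, 0, 0, 0, 0, 0], [0.6, 0, 0, 0, 0, 0, 0], [0.8, 0, 0, 0, 0, 0, 0], [1, 0, 0, 0, 0, 0, 0], [1, 0, 0, 0, 0, 0, 0], [1, 0, 0, 0, 0, 0, 0], [1, 0, 0, 0, 0, 0, 0]], force=50)

```text
clock: 4.38
position: [0.5421, 0.1122, 0.1006]
eef_rot: [-3.137, -0.172, -0.001]
ft_force: [0.8, 0.1, 1.6]
gripper_width: 0.0132
```

>>> servo_tool(increments=[[1, 0, 0, 0.003, 0, 0, 0], [1, 0, 0, 0.009, 0, 0, 0], [1, 0, 0, 0.016, 0, 0, 0], [1, 0, 0, 0.024, 0, 0, 0], [1, 0, 0, 0.032, 0, 0, 0], [1, 0, 0, 0.04, 0, 0, 0]])

```text
clock: 4.88
position: [0.542, 0.1121, 0.1414]
eef_rot: [3.137, 0.172, 0.001]
ft_force: [-1.2, -0.2, -1.7]
gripper_width: 0.0133
```

```bash
python3 - <<'E'
from h import *
s=robot.sense();print(s["position"],s["eef_rot"],s["ft_force"],s["torque"],s["gripper_width"])
a=[robot.snapshot(n)[:,:,::-1] for n in("wrist","scene")]
cv2.imwrite("pics/d2.png",np.hstack([cv2.resize(a[0],(400,300)),cv2.resize(a[1][110:300,140:340],(400,380))[:300]]))
E
```

```text
[0.54195734 0.11212708 0.14140568] [3.13683210e+00 1.72304438e-01 1.02921976e-03] [-1.15358059 -0.24490997 -1.67858374] [0.02254908 0.03693012 0.00528401] 0.01326594677756466
```

View pics/d2.png

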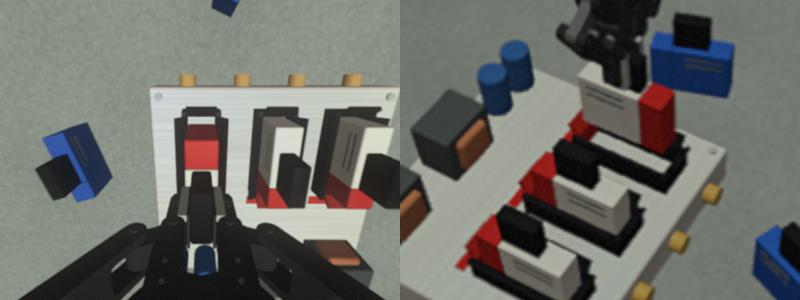

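The module is held level, with the neighbours still in place. I'll lift it further, then turn it 180° about +z.

>>> servo_tool(increments=[[1, 0, 0, 0.01, 0, 0, 0], [1, 0, 0, 0.025, 0, 0, 0], [1, 0, 0, 0.04, 0, 0, 0], [1, 0, 0, 0.055, 0, 0, 0.03], [1, 0, 0, 0.065, 0, 0, 0.09], [1, 0, 0, 0.07, 0, 0, 0.18], [1, 0, 0, 0.07, 0, 0, 0.28], [1, 0, 0, 0.07, 0, 0, 0.4], [1, 0, 0, 0.07, 0, 0, 0.52], [1, 0, 0, 0.07, 0, 0, 0.64], [1, 0, 0, 0.07, 0, 0, 0.76], [1, 0, 0, 0.07, 0, 0, 0.88], [1, 0, 0, 0.07, 0, 0, 1.0], [1, 0, 0, 0.07, 0, 0, 1.12], [1, 0, 0, 0.07, 0, 0, 1.24], [1, 0, 0, 0.07, 0, 0, 1.36], [1, 0, 0, 0.07, 0, 0, 1.46], [1, 0, 0, 0.07, 0, 0, 1.54], [1, 0, 0, 0.07, 0, 0, 1.57], [1, 0, 0, 0.07, 0, 0, 1.5708]])

```text
clock: 6.65
position: [0.5415, 0.1121, 0.2104]
eef_rot: [-2.095, -2.34, 0.001]
ft_force: [0.1, 0.6, -0.7]
gripper_width: 0.0131
```

>>> servo_tool(increments=[[1, 0, 0, 0, 0, 0, 0.05], [1, 0, 0, 0, 0, 0, 0.15], [1, 0, 0, 0, 0, 0, 0.27], [1, 0, 0, 0, 0, 0, 0.39], [1, 0, 0, 0, 0, 0, 0.51], [1, 0, 0, 0, 0, 0, 0.63], [1, 0, 0, 0, 0, 0, 0.75], [1, 0, 0, 0, 0, 0, 0.87], [1, 0, 0, 0, 0, 0, 0.99], [1, 0, 0, 0, 0, 0, 1.11], [1, 0, 0, 0, 0, 0, 1.23], [1, 0, 0, 0, 0, 0, 1.35], [1, 0, 0, 0, 0, 0, 1.45], [1, 0, 0, 0, 0, 0, 1.53], [1, 0, 0, 0, 0, 0, 1.56], [1, 0, 0, 0, 0, 0, 1.5708], [1, 0, 0, 0, 0, 0, 1.5708], [1, 0, 0, 0, 0, 0, 1.5708]])

```text
clock: 8.15
position: [0.5417, 0.1121, 0.2104]
eef_rot: [0.171, -3.137, 0.0]
ft_force: [0.1, -0.4, -1.7]
gripper_width: 0.0133
```

```bash
python3 - <<'E'
from h import *
s=robot.sense();print(s["position"],s["eef_rot"],s["ft_force"],s["torque"],s["gripper_width"],s["joint_positions"])
print(R.from_rotvec(s["eef_rot"]).as_matrix().round(3))
print(robot.get_calibration("wrist"))
a=[robot.snapshot(n)[:,:,::-1] for n in("wrist","scene","top")]
for n,i in zip(("w","s","t"),a): cv2.imwrite(f"pics/e_{n}.png",i)
cv2.imwrite("pics/d3.png",np.hstack([cv2.resize(a[0],(400,300)),cv2.resize(a[1][90:280,140:340],(400,380))[:300]]))
E
```

```text
[0.54170101 0.11214671 0.21036898] [ 1.70679799e-01 -3.13687859e+00  1.01531575e-05] [ 0.06073749 -0.39871804 -1.66918553] [-0.00533883  0.02712909 -0.00145405] 0.013258365054539084 [ 4.76853793e-02  1.78608210e-01  1.61912188e+00 -7.14099678e-06
  1.34393661e+00 -1.63182357e+00]
[[-0.994 -0.109 -0.   ]
 [-0.109  0.994 -0.   ]
 [ 0.    -0.    -1.   ]]
{'camera_matrix': array([[317.57861455,   0.        , 281.68211842],
       [  0.        , 317.57861455, 212.30349988],
       [  0.        ,   0.        ,   1.        ]]), 'k1': 0.017027605669637787, 'origin': array([0.45813426, 0.10386025, 0.35393998]), 'orientation': array([1.93617705, 2.16007986, 0.36213405])}
```

View pics/d3.png

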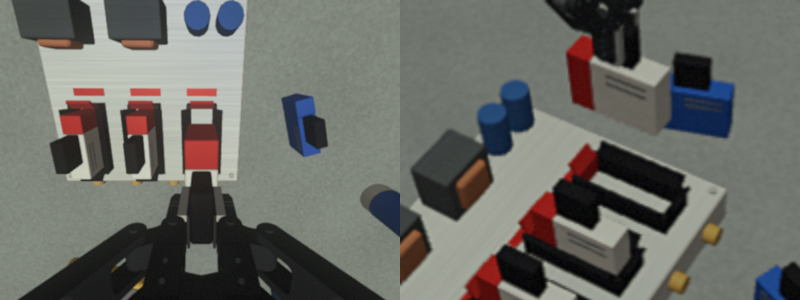

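View pics/e_w.png

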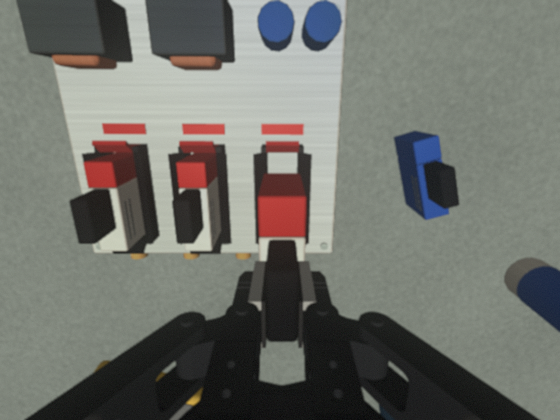

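```bash
python3 - <<'E'
from h import *
c={'camera_matrix': np.array([[317.57861455,0,281.68211842],[0,317.57861455,212.30349988],[0,0,1]]),'k1':0.0170276,'origin':np.array([0.45813426,0.10386025,0.35393998]),'orientation':np.array([1.93617705,2.16007986,0.36213405])}
im=cv2.imread("pics/e_w.png")
cv2.imwrite("pics/e_z.png",cv2.resize(im[110:270,235:330],None,fx=3.7,fy=3.7,interpolation=cv2.INTER_CUBIC))
th=np.radians(96.14);X=np.array([np.cos(th),np.sin(th)]);Y=np.array([-X[1],X[0]])
tc=np.array([.5417,.11215])
def P(o,x,y,z): return np.r_[o+x*X+y*Y,z]
for e in(0,.002,-.002):
  o=tc+e*Y
  print(e,"red end top corners",proj(c,[P(o,.012,.04,.2048),P(o,-.012,.04,.2048),P(o,.012,.018,.2048),P(o,-.012,.018,.2048)]).round(1).tolist(),"bottom end",proj(c,[P(o,.012,.04,.1498),P(o,-.012,.04,.1498)]).round(1).tolist())
ch=np.array([.5011265,.031897])
s=ch+.075*X-.05*Y
print("socket",s,"lip outer top",proj(c,[P(s,.0145+.008,0,.074),P(s,-.0225,0,.074)]).round(1).tolist(),"+y wall inner bottom/top",proj(c,[P(s,0,.043,.04),P(s,0,.043,.062),P(s,0,.051,.074)]).round(1).tolist(),"deck corner",proj(c,[P(ch,.13,-.12,.04),P(ch,-.13,-.12,.04)]).round(1).tolist())
E
```

```text
0 red end top corners [[303.9, 198.5], [254.8, 198.4], [302.8, 239.8], [255.9, 239.7]] bottom end [[298.2, 174.6], [261.4, 174.6]]
0.002 red end top corners [[304.0, 194.6], [254.7, 194.5], [302.9, 236.2], [255.8, 236.1]] bottom end [[298.2, 171.6], [261.3, 171.5]]
-0.002 red end top corners [[303.8, 202.4], [254.9, 202.3], [302.7, 243.4], [256.0, 243.3]] bottom end [[298.1, 177.6], [261.5, 177.6]]
socket [0.54281781 0.11181467] lip outer top [[304.0, 201.1], [255.1, 201.0]] +y wall inner bottom/top [[279.7, 148.8], [279.6, 152.1], [279.6, 144.8]] deck corner [[330.0, 253.4], [90.7, 253.4]]
```

View pics/e_z.png

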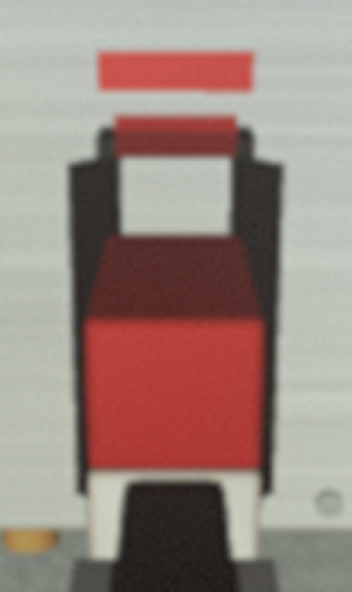

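The red end now faces the socket's red bar. The module and socket centres line up sideways at about column 282, and lengthwise the module is about 2 mm too far toward +y. I'll shift x by +2 mm and go down.

>>> servo_tool(increments=[[1, 0.001, 0, -0.006, 0, 0, 0], [1, 0.002, 0, -0.016, 0, 0, 0], [1, 0.002, 0, -0.028, 0, 0, 0], [1, 0.002, 0, -0.04, 0, 0, 0], [1, 0.002, 0, -0.052, 0, 0, 0], [1, 0.002, 0, -0.062, 0, 0, 0], [1, 0.002, 0, -0.07, 0, 0, 0], [1, 0.002, 0, -0.07, 0, 0, 0]])

```text
clock: 8.97
position: [0.5418, 0.112, 0.1374]
eef_rot: [0.172, -3.132, -0.0]
ft_force: [-0.1, 0.6, -2.2]
gripper_width: 0.0133
```

```bash
python3 - <<'E'
from h import *
s=robot.sense();print(s["position"],s["ft_force"],s["torque"])
a=[robot.snapshot(n)[:,:,::-1] for n in("wrist","scene")]
cv2.imwrite("pics/d4.png",np.hstack([cv2.resize(a[0][100:310,140:420],(400,300)),cv2.resize(a[1][90:280,140:340],(400,380))[:300]]))
E
```

```text
[0.54182547 0.11203482 0.13735821] [-0.12555884  0.55665729 -2.2404641 ] [-0.03060393  0.05460211  0.0046842 ]
```

View pics/d4.png

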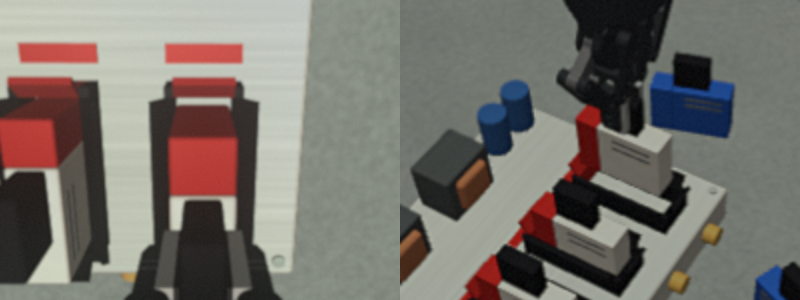

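>>> servo_tool(increments=[[1, 0.001, 0, -0.002, 0, 0, 0], [1, 0.001, 0, -0.006, 0, 0, 0], [1, 0.001, 0, -0.01, 0, 0, 0], [1, 0.001, 0, -0.014, 0, 0, 0], [1, 0.001, 0, -0.014, 0, 0, 0]])

```text
clock: 9.48
position: [0.544, 0.1121, 0.1253]
eef_rot: [0.172, -3.135, -0.0]
ft_force: [-0.6, -0.1, -1.0]
gripper_width: 0.0132
```

```bash
python3 - <<'E'
from h import *
s=robot.sense();print(s["position"],s["ft_force"],s["torque"],s["eef_rot"],s["joint_positions"])
a=[robot.snapshot(n)[:,:,::-1] for n in("wrist","scene")]
cv2.imwrite("pics/d5.png",np.hstack([cv2.resize(a[0][100:310,140:420],(400,300)),cv2.resize(a[1][90:280,140:340],(400,380))[:300]]))
E
```

```text
[0.54400229 0.1120797  0.12526685] [-0.63957266 -0.07213734 -1.04189526] [0.03734696 0.00797721 0.01789223] [ 1.72179373e-01 -3.13508617e+00 -2.70600650e-06] [ 4.73661753e-02  2.76815437e-01  1.68899957e+00 -1.26008613e-05
  1.17755959e+00 -1.63315536e+00]
```

View pics/d5.png

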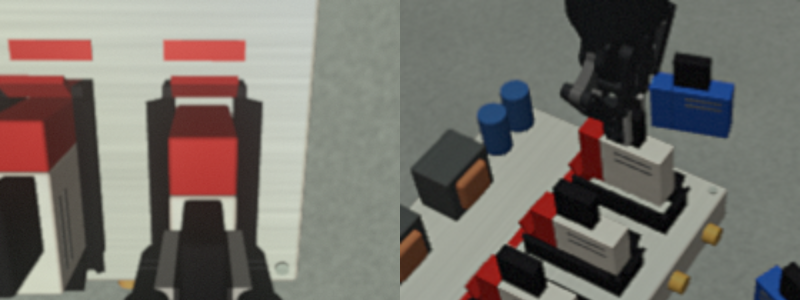

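Still no contact. The module is centred in the lips (left panel: module 170–238, lips 147–262). Going down slowly.

>>> servo_tool(increments=[[1, 0, 0, -0.002, 0, 0, 0], [1, 0, 0, -0.005, 0, 0, 0], [1, 0, 0, -0.009, 0, 0, 0], [1, 0, 0, -0.013, 0, 0, 0], [1, 0, 0, -0.017, 0, 0, 0], [1, 0, 0, -0.02, 0, 0, 0], [1, 0, 0, -0.022, 0, 0, 0], [1, 0, 0, -0.022, 0, 0, 0]])

```text
clock: 10.25
position: [0.5442, 0.1121, 0.1035]
eef_rot: [0.172, -3.135, 0.0]
ft_force: [-0.6, 0.0, -1.0]
gripper_width: 0.0132
```

>>> servo_tool(increments=[[1, 0, 0, -0.001, 0, 0, 0], [1, 0, 0, -0.002, 0, 0, 0], [1, 0, 0, -0.003, 0, 0, 0], [1, 0, 0, -0.003, 0, 0, 0]])

```text
clock: 10.58
position: [0.5447, 0.1121, 0.1012]
eef_rot: [0.172, -3.137, 0.0]
ft_force: [0.0, 0.5, -1.5]
gripper_width: 0.0133
```

```bash
python3 - <<'E'
from h import *
s=robot.sense();print(s["position"],s["ft_force"],s["torque"],s["eef_rot"])
a=[robot.snapshot(n)[:,:,::-1] for n in("wrist","scene")]
cv2.imwrite("pics/d6.png",np.hstack([cv2.resize(a[0][100:310,140:420],(400,300)),cv2.resize(a[1][90:280,140:340],(400,380))[:300]]))
E
```

```text
[0.54473107 0.1121336  0.10119607] [ 0.00378637  0.47743557 -1.50762119] [-0.00739384  0.02963012  0.05352555] [ 1.72345967e-01 -3.13681527e+00  1.02586147e-06]
```

View pics/d6.png

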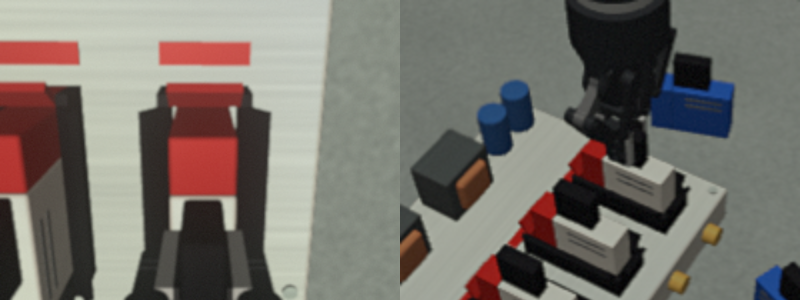

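Almost seated. I'll step down a little further until the deck pushes back.

>>> servo_tool(increments=[[1, 0, 0, -0.0005, 0, 0, 0], [1, 0, 0, -0.001, 0, 0, 0], [1, 0, 0, -0.0015, 0, 0, 0], [1, 0, 0, -0.0015, 0, 0, 0]])

```text
clock: 11.02
position: [0.545, 0.1121, 0.1006]
eef_rot: [-0.172, 3.136, -0.0]
ft_force: [-2.3, 0.0, 4.3]
gripper_width: 0.0132
```

The upward force is +4.3 N at TCP z = 0.1006, the same height as when I grasped it, so it is seated. Releasing.

>>> servo_tool(increments=[[0.6, 0, 0, 0.0005, 0, 0, 0], [0.3, 0, 0, 0.0005, 0, 0, 0], [0, 0, 0, 0.0005, 0, 0, 0], [-0.3, 0, 0, 0.0005, 0, 0, 0], [-0.3, 0, 0, 0.0005, 0, 0, 0], [-0.3, 0, 0, 0.0005, 0, 0, 0], [-0.3, 0, 0, 0.0005, 0, 0, 0]])

```text
clock: 11.6
position: [0.5447, 0.1122, 0.1002]
eef_rot: [0.172, -3.137, 0.0]
ft_force: [-0.1, -0.4, -0.2]
gripper_width: 0.0556
```

>>> servo_tool(increments=[[-0.3, 0, 0, 0.005, 0, 0, 0], [-0.3, 0, 0, 0.015, 0, 0, 0], [-0.3, 0, 0, 0.03, 0, 0, 0], [-0.3, 0, 0, 0.05, 0, 0, 0], [-0.3, 0, 0, 0.07, 0, 0, 0], [-0.3, 0, 0, 0.09, 0, 0, 0], [-0.3, 0, 0, 0.11, 0, 0, 0], [-0.3, 0, 0, 0.13, 0, 0, 0], [-0.3, 0, 0, 0.15, 0, 0, 0], [-0.3, 0, 0, 0.15, 0, 0, 0], [-0.3, 0, 0, 0.15, 0, 0, 0]])

```text
clock: 12.52
position: [0.5459, 0.1122, 0.2526]
eef_rot: [-0.172, 3.132, -0.0]
ft_force: [0.1, -0.5, -0.4]
gripper_width: 0.0555
```

```bash
python3 - <<'E'
from h import *
s=robot.sense();print(s["position"],s["ft_force"],s["gripper_width"])
a=[robot.snapshot(n)[:,:,::-1] for n in("wrist","scene")]
cv2.imwrite("pics/d7.png",np.hstack([cv2.resize(a[0],(400,300)),cv2.resize(a[1][120:310,105:305],(400,380))[:300]]))
E
```

```text
[0.54590278 0.11219852 0.25264702] [ 0.0509507  -0.50352736 -0.40912549] 0.05546414653660515
```

View pics/d7.png

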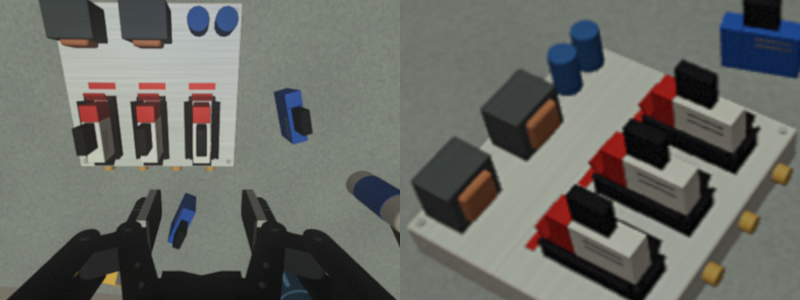

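All three modules now sit alike: red at the red bars, same height, neighbours where they were in the first picture. The gripper is clear, so I'm handing in.

```bash
python3 -c "
from bench import robot
print(robot.finish_job())"
```

```text
the job is handed in; nothing more can be done
None
```

I pulled the backward module (the socket at chassis x = +75 mm) straight up by its tab and raised it about 110 mm. I turned it 180°, lowered it back into the same socket, let go, backed off and handed the job in at about 12.6 s.

**Seated:** The deck pushed back with about 4 N at the same tool height as when I first grasped the module (0.1006 m), so it is fully home.

**Last pictures:** The module stands upright with its red end at the socket's red end, level with its neighbours. Both neighbours are plugged in where they were, and the gripper is open and about 150 mm clear.

**Disagreements:**
- **Cameras:** The top and wrist cameras differed by about 2 mm on where the tab was. I split the difference, which is within the socket's play.
- **Tool reading:** Partway down, the measured tool position was briefly 2–3 mm off the command. It had settled by the next step, before the module touched anything.

I judged the final position from the pictures and did not measure it against the 12 mm limit. The hand-in gave no verdict.

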